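Roll the lantern studs home and park the roller on the mark

ROBOT

A 6-joint arm with a two-finger parallel gripper is mounted at the origin on the work surface. World frame = base frame: x ahead of the robot, y to its left, z up, the work surface at z = 0. Lengths are in m, angles in degrees, forces in N, time in s.
With the tool pointing down it reaches from about 0.425 to 1.125 m from the base axis. Payload 14.9 kg.
Tool frame: the origin (TCP) lies at the very end of the fingers, on their centre line; the grasp point (between the pads) lies r.tcp_to_grasp behind it (r.tcp_to_grasp is the distance from the TCP to the grasp point, in m); z points along the fingers, y is the line along which they close (so a half turn about z gives the same grasp; the last joint's range is limited). The gripper opens to 91 mm and grips with 3 to 60 N. Pads are 32 mm wide; open, the fingers measure 118 mm over their backs; the gripper's body (76 mm by 178 mm) begins 60 mm behind the grasp point.
Start: joints at [-69.975, 21.709, 99.362, -0, 58.929, -1.908], TCP at [0.261, -0.649, 0.214] pointing down, gripper open.
Joint ranges: [-158.91, 158.91], [-42.39, 125.64], [0.06, 152.35], [-60.88, 240.88], [17.5, 164.5], [-176.32, 176.32]. Speed limits (degrees/s): [108.29, 108.29, 136.94, 180, 180, 180].

INTERFACE

Orientations are given as [roll, pitch, yaw] about the fixed x, y, z axes, in that order (R = Rz(yaw) Ry(pitch) Rx(roll)).
In Python, from station import r, vision gives the robot as it stands. The module is installed in compiled form; this text tells all that it offers.
- The arm moves only by the tool move_arm, never from a script. Its arguments are lists of equal length, an entry for each row: "hand": the finger opening in mm, from 0 to 91.2; "dp": the shift along the tool's x, y, z each as a share of 30 cm, from -1 to 1, a list of three; "roll": the turn about the tool's z as a share of 45 degrees, from -1 to 1. In form: {"hand": [hand, ...], "dp": [[x, y, z], ...], "roll": [roll, ...]}. A call has 1 to 20 rows; each row shifts and turns the commanded pose from where the row before left it, along the tool's axes as they then stand; what a row does not reach is not made up. A row lasts 1/10 s, in which the tool goes at most 50 mm and 8.59 degrees, less where a joint would pass 70% of its speed; a pose out of reach is approached as far as the arm can. A call with a number of a shift or a turn outside -1 to 1 is refused whole. A call with a gripper value outside its range is refused whole. The fingers move at their own pace and stop on an object; the grip force is fixed at half the most. Time passes only in rows, so rows that do not move let the fingers close. It gives the time, the measured TCP pose, the force, the opening and the grip force at its end, in the units of the state.
- r.get_state(): the state, without advancing time (a new reading comes with each control period).
- vision.camera(name): name is "scene" or "side" or "wrist"; returns a dict with "color" (384x512x3 uint8, blue, green, red), "depth" (384x512 float32, m along the optical axis (not along the pixel's ray), 0 where there is no reading), "camera_matrix" (3x3 intrinsics, pixels), "R" (3x3) and "t" (3): a world point X has camera coordinates R X + t; the wrist camera has in their place "tool_from_camera" (4x4, takes a point from camera to tool coordinates, whose origin is the TCP and whose axes are the flange's). Camera axes: x right, y down, z forward; pixel columns grow to the right and rows downward; lengths in m; the calibration is good to about 2 mm. A picture is of the moment at which its call begins: read the wrist's pose just before it.
- r.close_job(): hands the job in; it is judged then, once.
The state is a dict: "time_s": time; "joint_pos": joint angles; "qvel": joint speeds; "joint_efforts": joint torques, N m; "position": TCP position; "ee_rot": TCP orientation; "force": force on the tool from outside, world axes, zero at the start; "moment": the same for the moment, N m; "opening": finger opening in m; "gripper_force": force on a finger pad.
Only numpy, scipy, OpenCV 4.12 (cv2) and the standard library are available. Lean on these libraries where they do the work, as an engineer would, in place of code of your own. Each camera call takes 0.05 s, during which the arm holds its last target. There are 200 camera calls.

TASK

Roll the beech roller along the steel plate over the three brass studs, bearing down on top of it with about 12 N and never more than 25 N, so that the roller drives each stud in turn fully home, flush with the plate. Roll it on and bring it to rest with its axle line right over the scribed mark at the far end of the plate, lying square across the plate. Do not pick the roller up or touch the studs yourself, and leave everything else on the bench where it is.

Things in the scene. Friction and masses are not known exactly. Their poses are not given: they have to be found in the camera images.
- plate: Fixed steel plate lying on the bench, 240 mm (its x) by 340 mm (its y). Origin on its vertical centre line, 12 mm below its top face; z up. Its top stands 12 to 20 mm above the bench, differently each time. Its +x is the rolling direction: the roller starts near the -x end, the mark is near the +x end.
- mark (a point): The middle of the scribed stopping mark: a dark line straight across the plate's top face (along plate y), 75 mm from the plate's centre towards +x; a small dark block (8 x 10 mm, 6 mm high) stands on the plate at either end of the line, 79 mm from the middle, clear of the roller. Same axes as the plate.
- roller_center (a point): Centre of the loose beech roller, a plain cylinder 96 mm across and 110 mm long, 0.4 to 0.6 kg. Its x axis is its axle, along the plate's y; y and z turn. On the plate its centre is 48 mm and its top 96 mm above the plate's face. Rolled from on top it moves half as far as what rolls it; let go moving, it coasts. It is hard: 1 mm too low adds some 10 N, and touching down faster than about 10 mm/s can jolt it past 25 N.
- stud1: First of three brass studs on the plate's middle line, 25 mm to the -x side of the plate's centre: a dome about 12 mm across that stands 3 mm proud of the plate's top face at the start, a stiff push fit in its hole (about 13 N to move it, more than the weight of the roller; it stays where it is left). Origin at the top of the dome; 3 mm down it is flush and stops. Axes as the plate.
- stud2: Second stud, the same, at the plate's centre. A roller let go on the slope of a stud not quite home rolls off it and coasts up to 50 mm.
- stud3: Third stud, the same, 25 mm to the +x side of the plate's centre.
- rosette: Bystander: loose brass lantern rosette lying on the plate beside the rolling path, eight petals, 88 mm across, 9 mm high. Origin at the centre of its underside.
- copper_disc: Bystander: loose hammered copper disc, 112 mm across, 5 mm high. Origin at the centre of its underside.
- cabochon: Bystander: loose red glass cabochon, 32 mm across, 13 mm high, lying on the plate beside the rolling path. Origin at the centre of its underside.
- stake: Bystander: loose upright beech forming stake, 80 mm across the foot, 136 mm high. Origin at the centre of its underside.
- hammer: Bystander: loose hammer lying on the bench, about 0.3 m long. Origin on its underside.
- collar: Bystander: loose brass collar ring, 48 mm across, 18 mm high. Origin at the centre of its underside.
There are look-alikes about, which are no part of the job. Leave any black or green look-alike of the part that bears roller_center alone.

How it is judged (in metres and radians):
On the way, in this order (a step that is already met when the one before it is completed fails the run):
1. stud 1 is driven flush (less than 1 mm proud) under the roller (z of stud1 in the frame of plate below 0.013 m and x of roller_center in the frame of plate between -0.045 and -0.005 m), for 0.05 s.
2. stud 2 is driven flush (less than 1 mm proud) under the roller (z of stud2 in the frame of plate below 0.013 m and x of roller_center in the frame of plate between -0.02 and 0.02 m), for 0.05 s.
3. stud 3 is driven flush (less than 1 mm proud) under the roller (z of stud3 in the frame of plate below 0.013 m and x of roller_center in the frame of plate between 0.005 and 0.045 m), for 0.05 s.
At the end, for the whole second after the job is handed in: All three studs are less than 1 mm proud of the plate; the roller rests on the plate, still, its centre within 5 mm of the mark line along the plate and within 20 mm of the middle across it, its axle within 7 degrees of square (z of each of stud1, stud2, stud3 in the frame of plate below 0.013 m and x of roller_center in the frame of mark between -0.005 and 0.005 m and y of roller_center in the frame of mark between -0.02 and 0.02 m and z of roller_center in the frame of mark between 0.045 and 0.051 m and angle between the x axis of roller_center and the y axis of plate, either way round below 0.12 rad and linear speed of roller below 0.005 m/s); the robot touches nothing.
It fails at once if the roller is pressed or pushed by the robot with more than 25 N (contact force between any of the fingers, the arm and roller above 25 N).
It fails at once if the roller is lifted off the plate or leaves it (z of roller_center in the frame of plate above 0.07 m or z of roller_center in the frame of plate below 0.05 m).
It fails at once if the robot touches a stud (contact force between any of the fingers, the arm and stud1 above 0.5 N or contact force between any of the fingers, the arm and stud2 above 0.5 N or contact force between any of the fingers, the arm and stud3 above 0.5 N).
It fails at once if another thing on the bench is moved more than 15 mm (distance of any of rosette, copper_disc, cabochon, stake, hammer, collar from where it was at the start of the episode above 0.015 m).
It also fails if it takes over 72 s, if anything falls off the work surface, if the arm or the gripper's body presses on something with over 40 N, if the wrist force passes 120 N, or if a joint passes its speed limit or range.

## Working session

There is one attempt and no reset: what is moved stays moved. The work goes in short steps, Python scripts to look and compute and a tool call to move; the robot and the scene stay as the last step left them, time stands still between calls to the robot, and variables do not carry over. Pictures are saved under pics/ and viewed, at most 10 in all, crops included, and the job is handed in when it is done.

Besides the shell and the picture viewer there is one more tool, called as name(argument=value, ...), one argument or row to a line, values as JSON. move_arm: Moves the arm, as the interface text tells. Its arguments: {"type":"object","properties":{"hand":{"type":"array","items":{"type":"number"}},"dp":{"type":"array","items":{"type":"array","items":{"type":"number","minimum":-1,"maximum":1}}},"roll":{"type":"array","items":{"type":"number","minimum":-1,"maximum":1}}},"required":["hand","dp","roll"]}

```bash
mkdir -p pics; cat > h.py <<'E'
import numpy as np, cv2
from station import r, vision
def ray(c,u,v):
    K=c["camera_matrix"];d=np.linalg.inv(K)@np.array([u,v,1.]);R=np.array(c["R"]);t=np.array(c["t"]).ravel()
    return -R.T@t, R.T@d
def onz(c,u,v,z):
    o,d=ray(c,u,v); return o+d*(z-o[2])/d[2]
def pts(c):
    K=np.array(c["camera_matrix"]);D=c["depth"];h,w=D.shape
    u,v=np.meshgrid(np.arange(w),np.arange(h))
    P=np.stack([(u-K[0,2])/K[0,0]*D,(v-K[1,2])/K[1,1]*D,D],-1)
    return (P-np.array(c["t"]).ravel())@np.array(c["R"])
E
python3 - <<'E'
from h import *
a=vision.camera("scene");b=vision.camera("side")
cv2.imwrite("pics/a.png",cv2.resize(a["color"],(800,600)));cv2.imwrite("pics/b.png",cv2.resize(b["color"],(800,600)))
for c in(a,b):
    print(np.round(-np.array(c["R"]).T@np.array(c["t"]).ravel(),3),(c["depth"]>0).mean())
print(r.get_state(),r.tcp_to_grasp)
E
```

```text
[ 1.286 -0.408  0.948] 0.996002197265625
[0.156 0.574 0.601] 0.9959360758463541
{'time_s': 0.1, 'joint_pos': array([-6.99773929e+01,  2.17371050e+01,  9.93926729e+01, -1.85865177e-03,
        5.89297991e+01, -1.90909491e+00]), 'qvel': array([ 0.04761352, -0.12556304, -0.18173677, -0.06614399,  0.008712  ,
       -0.05034942]), 'joint_efforts': array([ 2.26158329e-03, -7.65033960e+01, -4.35291946e+01,  6.52866228e-02,
        3.97996092e-02, -1.97166946e-05]), 'position': array([ 0.26129912, -0.64900395,  0.21333085]), 'ee_rot': array([-1.79940403e+02, -3.94617694e-04,  2.19326618e+01]), 'force': array([0.0390115 , 0.19184508, 0.26769076]), 'moment': array([-0.00140285, -0.05469913,  0.00115009]), 'gripper_force': 0.0, 'opening': 0.09165163374147915} 0.0188
```

View pics/a.png

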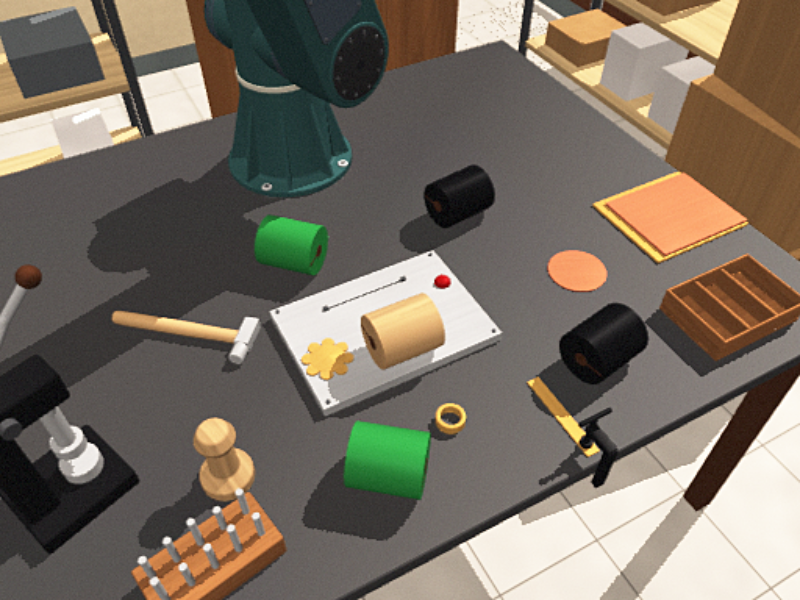

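View pics/b.png

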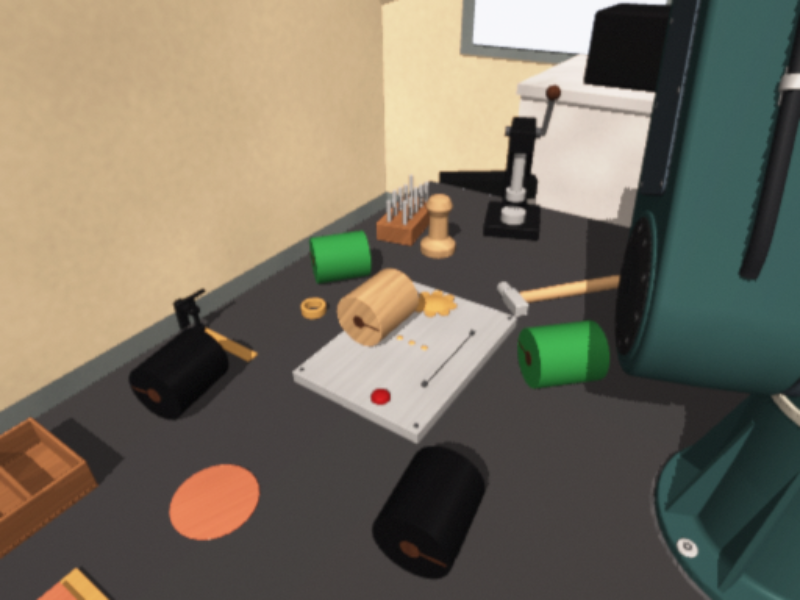

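Scene view: beech roller at (403,330) on the plate, which has corners (275,315), (432,253), (500,332), (325,412). The mark blocks are at (325,308) and (403,279). Side view: studs at (400,338), (412,343), (424,348). 
Possible roller candidates in the scene view are the beech one (403,330), black (460,196) and (604,343), and green (291,244) and (387,460). The stake at (225,460) is also beech. I choose the beech cylinder at (403,330).

```bash
python3 - <<'E'
from h import *
for n in("scene","side"):
    c=vision.camera(n);P=pts(c);hsv=cv2.cvtColor(c["color"],cv2.COLOR_BGR2HSV)
    m=((hsv[...,1]<40)&(hsv[...,2]>120)&(P[...,2]>.006)&(P[...,2]<.03)&(P[...,0]>.3)&(P[...,0]<1.1)).astype(np.uint8)
    k,l,st,_=cv2.connectedComponentsWithStats(m);i=1+st[1:,4].argmax();q=P[l==i]
    z=np.median(q[:,2]);print(n,"z",z,st[i])
    # contour pixels cast onto top plane
    cs,_=cv2.findContours((l==i).astype(np.uint8),cv2.RETR_EXTERNAL,cv2.CHAIN_APPROX_NONE)
    cc=max(cs,key=len)[:,0];W=np.array([onz(c,u,v,z)[:2] for u,v in cc],np.float32)
    (ce,sz,an)=cv2.minAreaRect(W*1000);print("rect",ce,sz,an)
    # roller
    m2=(P[...,2]>z+.03)&(P[...,2]<z+.12)&(abs(P[...,0]-ce[0]/1e3)<.15)&(abs(P[...,1]-ce[1]/1e3)<.15)&(hsv[...,1]>40)&(hsv[...,0]<30)
    p=P[m2];print("roller n",len(p),"zmax",np.percentile(p[:,2],[95,99,100]),p.min(0),p.max(0))
    t=p[p[:,2]>np.percentile(p[:,2],99)-.004];print("crest",len(t),cv2.minAreaRect((t[:,:2]*1000).astype(np.float32)), t.mean(0))
    np.save(n+"_r.npy",p)
    # dark blobs = marks
    d=((hsv[...,2]<90)&(abs(P[...,2]-z-.003)<.008)).astype(np.uint8)
    k,l2,st,cen=cv2.connectedComponentsWithStats(d)
    for j in range(1,k):
        X=onz(c,*cen[j],z)
        if 3<st[j,4]<400 and np.hypot(X[0]-ce[0]/1e3,X[1]-ce[1]/1e3)<.21: print("dark",cen[j],st[j],X.round(4))
    s=((hsv[...,0]>8)&(hsv[...,0]<32)&(hsv[...,1]>70)&(abs(P[...,2]-z-.002)<.006)).astype(np.uint8)
    k,l2,st,cen=cv2.connectedComponentsWithStats(s)
    for j in range(1,k):
        X=onz(c,*cen[j],z+.002)
        if 2<st[j,4]<80 and np.hypot(X[0]-ce[0]/1e3,X[1]-ce[1]/1e3)<.15: print("brass",cen[j],st[j,4],X.round(4))
E
```

```text
scene z 0.0204412338568719 [ 173  160  148  105 5783]
rect (562.03173828125, -48.55592346191406) (250.88568115234375, 342.17791748046875) 0.05812216177582741
roller n 1716 zmax [0.11693931 0.1183097  0.12113323] [ 0.58027492 -0.10529477  0.05049593] [0.67617659 0.00611893 0.12113323]
crest 317 ((631.56640625, -49.444149017333984), (109.71639251708984, 41.76298904418945), 89.71978759765625) [ 0.62860763 -0.05032687  0.11615488]
dark [257.2 178.6] [256 178   3   2   5] [0.4799 0.0305 0.0204]
dark [208.  197.5] [207 197   3   2   6] [ 0.4805 -0.1267  0.0204]
brass [238.8 229.5] 10 [ 0.6244 -0.1023  0.0224]
side z 0.01985931668675916 [ 187  189  144   93 6121]
rect (552.8235473632812, -41.83766174316406) (245.62013244628906, 351.0669860839844) 0.007530874572694302
roller n 1518 zmax [0.11567835 0.11673036 0.1176573 ] [ 0.57765263 -0.10415436  0.04988727] [0.67414276 0.00876742 0.1176573 ]
crest 284 ((624.7545166015625, -48.260528564453125), (111.87176513671875, 39.606937408447266), 88.07963562011719) [ 0.62468603 -0.04600825  0.11480879]
dark [339.58947368 238.53684211] [331 224  27  24  95] [ 0.3541 -0.0856  0.0199]
dark [271.5 245.5] [271 245   2   2   4] [0.4815 0.0299 0.0199]
brass [260. 203.] 3 [ 0.6013 -0.1008  0.0219]
brass [253. 209.] 3 [ 0.6017 -0.0661  0.0219]
brass [230.72727273 218.54545455] 22 [0.6274 0.0024 0.0219]
brass [246. 215.] 3 [ 0.6022 -0.033   0.0219]
brass [255.55555556 215.66666667] 9 [ 0.5788 -0.0449  0.0219]
brass [263. 219.] 11 [ 0.5541 -0.0439  0.0219]
brass [271. 222.] 11 [ 0.5295 -0.0448  0.0219]
```

move_arm(
  hand=[60,60,60,60,60,60,60,60,60,60,60,60,60,60,60,60,60,60,60,60],
  dp=[
    [0,0,0],
    [0,0,0],
    [0,0,0],
    [0,0,0],
    [0.077,-0.125,0],
    [0.077,-0.125,0],
    [0.077,-0.125,0],
    [0.077,-0.125,0],
    [0.077,-0.125,0],
    [0.077,-0.125,0],
    [0.077,-0.125,0],
    [0.077,-0.125,0],
    [0.077,-0.125,0],
    [0.077,-0.125,0],
    [0.077,-0.125,0],
    [0.077,-0.125,0],
    [0.077,-0.125,0],
    [0.077,-0.125,0],
    [0.077,-0.125,0],
    [0.077,-0.125,0],
  ],
  roll=[0.122,0.122,0.122,0.122,0,0,0,0,0,0,0,0,0,0,0,0,0,0,0,0],
)

```text
time_s: 2.2
position: [0.632, -0.0478, 0.2139]
ee_rot: [180.0, 0.0, -0.0]
force: [0.3, -0.5, -0.5]
opening: 0.0602
gripper_force: 0.0
```

```bash
cat >> h.py <<'E'
from scipy.spatial.transform import Rotation as Ro
def wrist():
    s=r.get_state();c=vision.camera("wrist");T=np.eye(4);T[:3,:3]=Ro.from_euler("xyz",s["ee_rot"],degrees=True).as_matrix();T[:3,3]=s["position"]
    M=np.linalg.inv(T@c["tool_from_camera"]);c["R"]=M[:3,:3];c["t"]=M[:3,3];return s,c
E
python3 - <<'E'
from h import *
s,c=wrist();print(s["position"],s["ee_rot"],s["force"],s["joint_pos"],s["time_s"],s["opening"])
print(-c["R"].T@c["t"])
cv2.imwrite("pics/w1.png",c["color"])
E
```

```text
[ 0.63201118 -0.04775905  0.21391755] [ 1.79998674e+02  9.32638282e-04 -2.24769994e-02] [ 0.32912009 -0.46744609 -0.52018476] [-6.42760159e+00  1.58743659e+01  1.07313710e+02 -1.69855096e-03
  5.68127031e+01  8.35958052e+01] 2.2 0.06017458562448272
[ 0.71466402 -0.04692416  0.38419123]
```

View pics/w1.png

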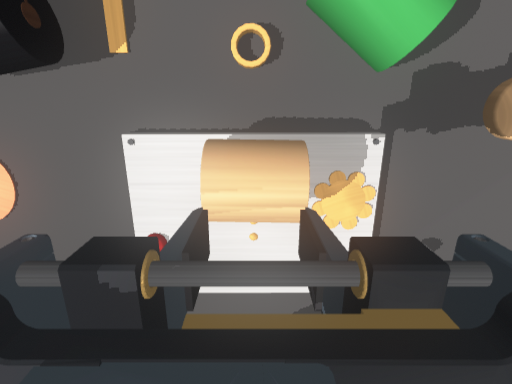

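The wrist picture shows the beech roller (205–307, 140–222) lying square on the plate, with a stud at (253,237). The plate's back edge is at row 133 and the cabochon is at (157,242). The roller choice is confirmed, so next I fit its cylinder from depth.

```bash
cat >> h.py <<'E'
from scipy.optimize import least_squares
def fit(c,zp=None,lo=.4,hi=.72):
    P=pts(c);hsv=cv2.cvtColor(c["color"],cv2.COLOR_BGR2HSV)
    pl=(hsv[...,1]<40)&(hsv[...,2]>130)&(P[...,2]>.008)&(P[...,2]<.03)&(abs(P[...,0]-.56)<.13)&(abs(P[...,1]+.047)<.17)
    z=np.median(P[...,2][pl])
    m=(P[...,2]>z+.05)&(P[...,2]<z+.105)&(P[...,0]>lo)&(P[...,0]<hi)&(abs(P[...,1]+.047)<.075)&(hsv[...,0]<30)&(hsv[...,1]>60)
    p=P[m]
    f=lambda a:np.hypot((p[:,0]-a[0]-a[1]*(p[:,1]+.047))*np.cos(a[1]),p[:,2]-a[2])-.048
    s=least_squares(f,[p[:,0].mean(),0,z+.048],loss="soft_l1",f_scale=.001)
    y=p[:,1]
    return dict(plate_z=z,n=len(p),x=s.x[0],yaw=np.degrees(s.x[1]),zc=s.x[2],y=(np.percentile(y,1)+np.percentile(y,99))/2,L=np.ptp(np.percentile(y,[1,99])),rms=np.sqrt((s.fun**2).mean()))
E
python3 - <<'E'
from h import *
s,w=wrist()
for c in(w,vision.camera("scene"),vision.camera("side")):
    try: print({k:round(float(v),4) for k,v in fit(c).items()})
    except Exception as e: print(e)
c=w;P=pts(c);z=fit(c)["plate_z"];hsv=cv2.cvtColor(c["color"],cv2.COLOR_BGR2HSV)
print("back edge rows:",[ (u,onz(c,u,next(v for v in range(100,200) if c["color"][v,u].min()>120),z).round(4)) for u in (140,170,190,330,360)])
for v in (150,170,190,210):
    row=np.where(c["color"][v].min(1)>120)[0]; print(v,onz(c,row[0],v,z).round(4),onz(c,row[-1],v,z).round(4))
m=((hsv[...,0]>8)&(hsv[...,0]<32)&(hsv[...,1]>70)).astype(np.uint8)
k,l,st,cen=cv2.connectedComponentsWithStats(m)
for j in range(1,k):
    if 10<st[j,4]<200 and 200<cen[j][1]<300: print(cen[j],st[j,4],onz(c,*cen[j],z+.002).round(4))
E
```

```text
{'plate_z': 0.019, 'n': 8434.0, 'x': 0.6291, 'yaw': 0.9277, 'zc': 0.0668, 'y': -0.0478, 'L': 0.1065, 'rms': 0.0006}
{'plate_z': 0.0205, 'n': 1489.0, 'x': 0.6263, 'yaw': 0.7321, 'zc': 0.0679, 'y': -0.0503, 'L': 0.1078, 'rms': 0.0062}
{'plate_z': 0.0199, 'n': 1239.0, 'x': 0.6271, 'yaw': 0.8892, 'zc': 0.0669, 'y': -0.047, 'L': 0.1091, 'rms': 0.0095}
back edge rows: [(140, array([0.678 , 0.1039, 0.019 ])), (170, array([0.678 , 0.0653, 0.019 ])), (190, array([0.6781, 0.0395, 0.019 ])), (330, array([ 0.6782, -0.1406,  0.019 ])), (360, array([ 0.6783, -0.1792,  0.019 ]))]
150 [0.6599 0.123  0.019 ] [ 0.6603 -0.215   0.019 ]
170 [0.6329 0.2959 0.019 ] [ 0.6336 -0.2146  0.019 ]
190 [0.605 0.303 0.019] [ 0.6057 -0.2156  0.019 ]
210 [0.5759 0.3105 0.019 ] [ 0.5767 -0.2152  0.019 ]
[256.125  238.0625] 48 [ 0.5345 -0.0461  0.021 ]
```

move_arm(
  hand=[60,60,60,60,60,60,60,60,60,60],
  dp=[
    [0.01,0,0.05],
    [0.01,0,0.08],
    [0.01,0,0.08],
    [0,0,0.05],
    [0,0,0.02],
    [0,0,0.01],
    [0,0,0.01],
    [0,0,0],
    [0,0,0],
    [0,0,0],
  ],
  roll=[0,0,0,0,0,0,0,0,0,0],
)

```text
time_s: 3.4
position: [0.6406, -0.0495, 0.1245]
ee_rot: [180.0, -0.0, -0.0]
force: [-0.3, -0.1, 0.0]
opening: 0.0603
gripper_force: 0.0
```

```bash
python3 - <<'E'
from h import *
s,c=wrist();print(s["position"],s["force"]);print({k:round(float(v),4) for k,v in fit(c).items()})
cv2.imwrite("pics/w2.png",c["color"])
E
```

```text
[ 0.64061558 -0.04952373  0.12449085] [-0.2645934  -0.08446945  0.01883588]
{'plate_z': 0.0191, 'n': 11574.0, 'x': 0.6288, 'yaw': 0.9028, 'zc': 0.0669, 'y': -0.0481, 'L': 0.106, 'rms': 0.0008}
```

View pics/w2.png

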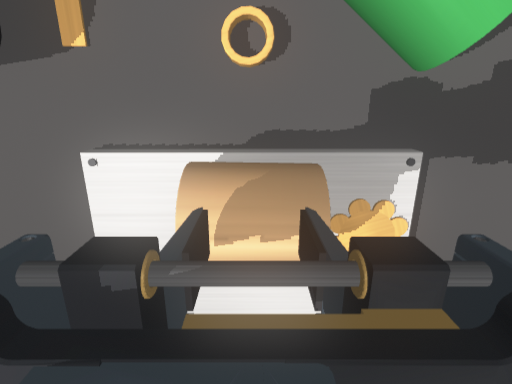

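Roller spans (180–328, 163–245) with both fingertips above it, near its crest. I'm touching down slowly.

move_arm(
  hand=[60,60,60,60,60,60,60,60,60,60,60],
  dp=[
    [0,0,0.003],
    [0,0,0.003],
    [0,0,0.003],
    [0,0,0.003],
    [0,0,0.003],
    [0,0,0.003],
    [0,0,0.0015],
    [0,0,0.0015],
    [0,0,0.0015],
    [0,0,0.0015],
    [0,0,0],
  ],
  roll=[0,0,0,0,0,0,0,0,0,0,0],
)

```text
time_s: 4.55
position: [0.6403, -0.0495, 0.1167]
ee_rot: [-180.0, 0.0, -0.0]
force: [-0.0, -0.4, 0.5]
opening: 0.06
gripper_force: 0.0
```

move_arm(
  hand=[60,60,60,60],
  dp=[
    [0,0,0.0015],
    [0,0,0.0015],
    [0,0,0],
    [0,0,0],
  ],
  roll=[0,0,0,0],
)

```text
time_s: 4.95
position: [0.6405, -0.0496, 0.1161]
ee_rot: [180.0, -0.0, -0.0]
force: [0.7, 0.4, 2.9]
opening: 0.0599
gripper_force: 1.5
```

move_arm(
  hand=[60,60,60,60,60],
  dp=[
    [0,0,0.001],
    [0,0,0.001],
    [0,0,0],
    [0,0,0],
    [0,0,0],
  ],
  roll=[0,0,0,0,0],
)

```text
time_s: 5.45
position: [0.641, -0.0496, 0.116]
ee_rot: [180.0, -0.1, -0.0]
force: [0.8, -0.3, 7.6]
opening: 0.0598
gripper_force: 4.0
```

move_arm(
  hand=[60,60,60,60,60,60,60,60,60,60],
  dp=[
    [0,0,0.001],
    [0,0,0.0005],
    [-0.004,0,0],
    [-0.006,0,0],
    [-0.008,0,0],
    [-0.008,0,0],
    [-0.008,0,0],
    [-0.008,0,0],
    [-0.006,0,0],
    [-0.004,0,0],
  ],
  roll=[0,0,0,0,0,0,0,0,0,0],
)

```text
time_s: 6.45
position: [0.6257, -0.0494, 0.1159]
ee_rot: [-180.0, -0.1, -0.0]
force: [-0.2, 3.0, 11.0]
opening: 0.0598
gripper_force: 5.7
```

```bash
python3 - <<'E'
from h import *
s,c=wrist();print(s["position"],s["force"]);print({k:round(float(v),4) for k,v in fit(c).items()})
E
```

```text
[ 0.6256948  -0.04938195  0.11590052] [-0.22195014  3.02661442 10.98454473]
{'plate_z': 0.0191, 'n': 13546.0, 'x': 0.6214, 'yaw': 0.9206, 'zc': 0.067, 'y': -0.0479, 'L': 0.1062, 'rms': 0.0012}
```

move_arm(
  hand=[60,60,60,60,60,60,60,60,60,60,60,60,60],
  dp=[
    [-0.005,0,0],
    [-0.009,0,0],
    [-0.012,0,0],
    [-0.012,0,0],
    [-0.012,0,0],
    [-0.012,0,0],
    [-0.012,0,0],
    [-0.012,0,0],
    [-0.012,0,0],
    [-0.007,0,0],
    [-0.004,0,0],
    [0,0,0],
    [0,0,0],
  ],
  roll=[0,0,0,0,0,0,0,0,0,0,0,0,0],
)

```text
time_s: 7.8
position: [0.5931, -0.049, 0.1159]
ee_rot: [-180.0, -0.1, -0.0]
force: [0.3, 6.7, 12.6]
opening: 0.06
gripper_force: 6.1
```

```bash
python3 - <<'E'
from h import *
s,c=wrist();print(s["position"],s["force"]);print({k:round(float(v),4) for k,v in fit(c).items()})
E
```

```text
[ 0.59308695 -0.04903228  0.11586606] [ 0.29190648  6.6646312  12.64477688]
{'plate_z': 0.0191, 'n': 16849.0, 'x': 0.6052, 'yaw': 0.9837, 'zc': 0.0669, 'y': -0.0476, 'L': 0.1065, 'rms': 0.0009}
```

move_arm(
  hand=[60,60,60,60,60,60,60,60,60,60,60,60,60,60,60,60],
  dp=[
    [0,0,-0.002],
    [0,0,-0.003],
    [0,0,-0.01],
    [0.03,0,0],
    [0.03,0,0],
    [0.02,0,0],
    [0,0,0.004],
    [0,0,0.003],
    [0,0,0.001],
    [0,0,0.001],
    [0,0,0.001],
    [0,0,0.001],
    [0,0,0.001],
    [0,0,0.001],
    [0,0,0],
    [0,0,0],
  ],
  roll=[0,0,0,0,0,0,0,0,0,0,0,0,0,0,0,0],
)

```text
time_s: 9.45
position: [0.6166, -0.0495, 0.116]
ee_rot: [180.0, -0.1, -0.0]
force: [0.4, 1.2, 5.2]
opening: 0.0596
gripper_force: 2.9
```

```bash
python3 - <<'E'
from h import *
s,c=wrist();print(s["position"],s["force"]);print({k:round(float(v),4) for k,v in fit(c).items()})
E
```

```text
[ 0.61660324 -0.04953155  0.11595559] [0.43681446 1.1548164  5.21350992]
{'plate_z': 0.0191, 'n': 11917.0, 'x': 0.605, 'yaw': 0.9174, 'zc': 0.067, 'y': -0.0477, 'L': 0.1062, 'rms': 0.0014}
```

move_arm(
  hand=[60,60,60,60,60,60,60,60,60,60,60,60,60,60,60],
  dp=[
    [0,0,0.001],
    [0,0,0.001],
    [0,0,0.0005],
    [-0.004,-0.0001,0],
    [-0.008,-0.0001,0],
    [-0.008,-0.0001,0],
    [-0.008,-0.0002,0],
    [-0.008,-0.0001,0],
    [-0.008,-0.0001,0],
    [-0.008,-0.0002,0],
    [-0.008,-0.0001,0],
    [-0.008,-0.0001,0],
    [-0.008,-0.0002,0],
    [-0.004,-0.0001,0],
    [0,0,0],
  ],
  roll=[0,0,0,0,0,0,0,0,0,0,0,0,0,0,0],
)

```text
time_s: 11.0
position: [0.5933, -0.0492, 0.1159]
ee_rot: [180.0, -0.2, -0.0]
force: [2.3, 0.1, 11.1]
opening: 0.0603
gripper_force: 5.4
```

```bash
python3 - <<'E'
from h import *
s,c=wrist();print(s["position"],s["force"]);print({k:round(float(v),4) for k,v in fit(c).items()})
E
```

```text
[ 0.5933311  -0.04921965  0.1159092 ] [ 2.30943793  0.10092972 11.08172078]
{'plate_z': 0.0191, 'n': 14552.0, 'x': 0.5935, 'yaw': 0.9382, 'zc': 0.067, 'y': -0.0475, 'L': 0.1064, 'rms': 0.0011}
```

move_arm(
  hand=[60,60,60,60,60,60,60,60,60,60,60,60],
  dp=[
    [-0.004,-0.0001,0.0003],
    [-0.008,-0.0001,0],
    [-0.008,-0.0002,0],
    [-0.008,-0.0001,0],
    [-0.008,-0.0001,0],
    [-0.008,-0.0002,0],
    [-0.008,-0.0001,0],
    [-0.008,-0.0001,0],
    [-0.008,-0.0002,0],
    [-0.006,-0.0001,0],
    [-0.002,0,0],
    [0,0,0],
  ],
  roll=[0,0,0,0,0,0,0,0,0,0,0,0],
)

```text
time_s: 12.25
position: [0.5706, -0.0489, 0.1159]
ee_rot: [180.0, -0.2, -0.0]
force: [0.0, 0.8, 13.5]
opening: 0.0596
gripper_force: 6.4
```

```bash
python3 - <<'E'
from h import *
s,c=wrist();print(s["position"],s["force"]);print({k:round(float(v),4) for k,v in fit(c).items()})
E
```

```text
[ 0.57056268 -0.04885344  0.1158794 ] [ 0.04140764  0.82259187 13.48749035]
{'plate_z': 0.0192, 'n': 16762.0, 'x': 0.5821, 'yaw': 0.9293, 'zc': 0.067, 'y': -0.0472, 'L': 0.1065, 'rms': 0.001}
```

move_arm(
  hand=[60,60,60,60,60,60,60,60,60,60,60,60,60,60,60,60,60],
  dp=[
    [0,0,-0.002],
    [0,0,-0.003],
    [0,0,-0.01],
    [0.03,0.001,0],
    [0.03,0.001,0],
    [0.018,0,0],
    [0,0,0.004],
    [0,0,0.003],
    [0,0,0.001],
    [0,0,0.001],
    [0,0,0.001],
    [0,0,0.001],
    [0,0,0.001],
    [0,0,0.001],
    [0,0,0.001],
    [0,0,0],
    [0,0,0],
  ],
  roll=[0,0,0,0,0,0,0,0,0,0,0,0,0,0,0,0,0],
)

```text
time_s: 14.0
position: [0.5936, -0.0494, 0.1158]
ee_rot: [180.0, -0.1, -0.0]
force: [1.1, 1.3, 10.0]
opening: 0.06
gripper_force: 4.7
```

```bash
python3 - <<'E'
from h import *
s,c=wrist();print(s["position"],s["force"]);print({k:round(float(v),4) for k,v in fit(c).items()})
E
```

```text
[ 0.59357318 -0.04935122  0.11578473] [1.05767889 1.28198797 9.95609011]
{'plate_z': 0.0192, 'n': 10795.0, 'x': 0.5769, 'yaw': 0.7983, 'zc': 0.067, 'y': -0.0472, 'L': 0.1061, 'rms': 0.0016}
```

move_arm(
  hand=[60,60,60,60,60,60,60,60,60,60,60,60],
  dp=[
    [0,0,-0.003],
    [0,0,-0.006],
    [-0.01,0,0],
    [-0.01,0,0],
    [0,0,0.003],
    [0,0,0.001],
    [0,0,0.001],
    [0,0,0.001],
    [0,0,0.001],
    [0,0,0.001],
    [0,0,0],
    [0,0,0],
  ],
  roll=[0,0,0,0,0,0,0,0,0,0,0,0],
)

```text
time_s: 15.25
position: [0.5875, -0.0493, 0.1159]
ee_rot: [180.0, -0.1, -0.0]
force: [0.3, -0.1, 8.3]
opening: 0.0601
gripper_force: 4.4
```

```bash
python3 - <<'E'
from h import *
s,c=wrist();print(s["position"],s["force"]);print({k:round(float(v),4) for k,v in fit(c).items()})
E
```

```text
[ 0.58752508 -0.04932789  0.11593734] [ 0.31240128 -0.06676143  8.31897451]
{'plate_z': 0.0191, 'n': 12128.0, 'x': 0.5769, 'yaw': 0.8199, 'zc': 0.067, 'y': -0.0472, 'L': 0.1063, 'rms': 0.0014}
```

move_arm(
  hand=[60,60,60,60,60,60,60,60,60,60,60,60,60],
  dp=[
    [0,0,0.001],
    [0,0,0.0006],
    [-0.004,0,0],
    [-0.008,-0.0001,0],
    [-0.008,-0.0002,0],
    [-0.008,-0.0001,0],
    [-0.008,-0.0001,0],
    [-0.008,-0.0001,0],
    [-0.008,-0.0002,0],
    [-0.008,-0.0001,0],
    [-0.008,-0.0001,0],
    [-0.004,0,0],
    [0,0,0],
  ],
  roll=[0,0,0,0,0,0,0,0,0,0,0,0,0],
)

```text
time_s: 16.6
position: [0.5664, -0.0491, 0.1159]
ee_rot: [180.0, -0.2, -0.0]
force: [1.0, 0.9, 11.9]
opening: 0.0598
gripper_force: 5.9
```

move_arm(
  hand=[60,60,60,60,60,60,60,60,60,60,60,60],
  dp=[
    [-0.004,0,0],
    [-0.008,-0.0001,0],
    [-0.008,-0.0002,0],
    [-0.008,-0.0001,0],
    [-0.008,-0.0001,0],
    [-0.008,-0.0001,0],
    [-0.008,-0.0002,0],
    [-0.008,-0.0001,0],
    [-0.006,0,0],
    [-0.002,0,0],
    [0,0,0],
    [0,0,0],
  ],
  roll=[0,0,0,0,0,0,0,0,0,0,0,0],
)

```text
time_s: 17.8
position: [0.546, -0.0488, 0.1159]
ee_rot: [180.0, -0.2, -0.0]
force: [-1.7, 1.1, 13.2]
opening: 0.0604
gripper_force: 6.6
```

```bash
python3 - <<'E'
from h import *
s,c=wrist();print(s["position"],s["force"]);print({k:round(float(v),4) for k,v in fit(c).items()})
E
```

```text
[ 0.54602293 -0.04879083  0.11585346] [-1.71139676  1.07341054 13.17397165]
{'plate_z': 0.0192, 'n': 16549.0, 'x': 0.5562, 'yaw': 0.8646, 'zc': 0.067, 'y': -0.0468, 'L': 0.1064, 'rms': 0.001}
```

move_arm(
  hand=[60,60,60,60,60,60],
  dp=[
    [0,0,0.0008],
    [0.005,0,0],
    [0.008,0,0],
    [0.005,0,0],
    [0,0,0],
    [0,0,0],
  ],
  roll=[0,0,0,0,0,0],
)

```text
time_s: 18.45
position: [0.5518, -0.0489, 0.1159]
ee_rot: [180.0, -0.2, -0.0]
force: [-0.0, 0.4, 14.7]
opening: 0.0599
gripper_force: 7.5
```

move_arm(
  hand=[60,60,60,60,60,60],
  dp=[
    [0.005,0,0],
    [0.008,0,0],
    [0.005,0,0],
    [0,0,0],
    [0,0,0],
    [0,0,0],
  ],
  roll=[0,0,0,0,0,0],
)

```text
time_s: 19.05
position: [0.5572, -0.0489, 0.1159]
ee_rot: [180.0, -0.2, -0.0]
force: [0.4, -0.9, 15.2]
opening: 0.0598
gripper_force: 7.3
```

```bash
python3 - <<'E'
from h import *
s,c=wrist();print(s["position"],s["force"]);print({k:round(float(v),4) for k,v in fit(c).items()})
E
```

```text
[ 0.55718895 -0.04893024  0.11586017] [ 0.3620131  -0.86037884 15.1611818 ]
{'plate_z': 0.0192, 'n': 15605.0, 'x': 0.5618, 'yaw': 0.861, 'zc': 0.067, 'y': -0.0469, 'L': 0.1064, 'rms': 0.001}
```

move_arm(
  hand=[60,60,60,60,60,60,60,60,60,60,60,60,60,60,60,60],
  dp=[
    [0,0,-0.002],
    [0,0,-0.003],
    [0,0,-0.01],
    [0.028,0,0],
    [0.028,0,0],
    [0,0,0],
    [0,0,0.004],
    [0,0,0.003],
    [0,0,0.001],
    [0,0,0.001],
    [0,0,0.001],
    [0,0,0.001],
    [0,0,0.001],
    [0,0,0.001],
    [0,0,0],
    [0,0,0],
  ],
  roll=[0,0,0,0,0,0,0,0,0,0,0,0,0,0,0,0],
)

```text
time_s: 20.7
position: [0.5732, -0.0488, 0.1159]
ee_rot: [180.0, -0.1, -0.0]
force: [1.0, -0.0, 8.9]
opening: 0.0598
gripper_force: 4.6
```

```bash
python3 - <<'E'
from h import *
s,c=wrist();print(s["position"],s["force"]);print({k:round(float(v),4) for k,v in fit(c).items()})
E
```

```text
[ 0.57315905 -0.04875954  0.11589806] [ 0.98238066 -0.00969335  8.86972213]
{'plate_z': 0.0191, 'n': 14537.0, 'x': 0.5732, 'yaw': 1.3762, 'zc': 0.0669, 'y': -0.0474, 'L': 0.1062, 'rms': 0.001}
```

move_arm(
  hand=[60,60,60,60,60,60,60,60,60,60,60,60,60,60,60],
  dp=[
    [0,0,-0.002],
    [0,0,-0.003],
    [0,0,-0.005],
    [0.022,0,0],
    [0.02,0,0],
    [0,0,0],
    [0,0,0.003],
    [0,0,0.002],
    [0,0,0.001],
    [0,0,0.001],
    [0,0,0.001],
    [0,0,0.001],
    [0,0,0.001],
    [0,0,0],
    [0,0,0],
  ],
  roll=[0,0,0,0,0,0,0,0,0,0,0,0,0,0,0],
)

```text
time_s: 22.25
position: [0.5858, -0.0488, 0.1159]
ee_rot: [180.0, -0.1, -0.0]
force: [-0.9, 0.6, 9.6]
opening: 0.0601
gripper_force: 4.7
```

```bash
python3 - <<'E'
from h import *
s,c=wrist();print(s["position"],s["force"]);print({k:round(float(v),4) for k,v in fit(c).items()})
E
```

```text
[ 0.58575045 -0.04876533  0.11594373] [-0.94766199  0.64558698  9.61195072]
{'plate_z': 0.0192, 'n': 11741.0, 'x': 0.5734, 'yaw': 1.3595, 'zc': 0.067, 'y': -0.0476, 'L': 0.1063, 'rms': 0.0014}
```

move_arm(
  hand=[60,60,60,60,60,60,60,60,60,60,60,60,60,60,60,60,60,60,60,60],
  dp=[
    [0,0,0.001],
    [-0.005,0,0.0006],
    [-0.01,-0.0002,0],
    [-0.01,-0.0002,0],
    [-0.01,-0.0002,0],
    [-0.01,-0.0002,0],
    [-0.01,-0.0002,0],
    [-0.01,-0.0002,0],
    [-0.01,-0.0002,0],
    [-0.01,-0.0002,0],
    [-0.01,-0.0002,0],
    [-0.01,-0.0002,0],
    [-0.01,-0.0002,0],
    [-0.01,-0.0002,0],
    [-0.01,-0.0002,0],
    [-0.01,-0.0002,0],
    [-0.01,-0.0002,0],
    [-0.01,-0.0002,0],
    [-0.006,0,0],
    [0,0,0],
  ],
  roll=[0,0,0,0,0,0,0,0,0,0,0,0,0,0,0,0,0,0,0,0],
)

```text
time_s: 24.3
position: [0.535, -0.0477, 0.1159]
ee_rot: [180.0, -0.2, -0.0]
force: [2.0, 2.8, 11.4]
opening: 0.0602
gripper_force: 6.0
```

```bash
python3 - <<'E'
from h import *
s,c=wrist();print(s["position"],s["force"]);print({k:round(float(v),4) for k,v in fit(c).items()})
E
```

```text
[ 0.53504763 -0.04771298  0.11588777] [ 2.01904558  2.76107959 11.41477153]
{'plate_z': 0.0192, 'n': 16919.0, 'x': 0.548, 'yaw': 1.4219, 'zc': 0.067, 'y': -0.0468, 'L': 0.1065, 'rms': 0.001}
```

move_arm(
  hand=[60,60,60,60,60,60,60,60,60,60,60,60,60,60,60,60],
  dp=[
    [0,0,-0.002],
    [0,0,-0.003],
    [0,0,-0.005],
    [0.028,0,0],
    [0.028,0,0],
    [0.028,0,0],
    [0,0,0],
    [0,0,0.003],
    [0,0,0.001],
    [0,0,0.001],
    [0,0,0.001],
    [0,0,0.001],
    [0,0,0.001],
    [0,0,0.001],
    [0,0,0],
    [0,0,0],
  ],
  roll=[0,0,0,0,0,0,0,0,0,0,0,0,0,0,0,0],
)

```text
time_s: 25.95
position: [0.5597, -0.0478, 0.1159]
ee_rot: [180.0, -0.1, -0.0]
force: [0.1, 1.5, 12.2]
opening: 0.06
gripper_force: 5.8
```

```bash
python3 - <<'E'
from h import *
s,c=wrist();print(s["position"],s["force"]);print({k:round(float(v),4) for k,v in fit(c).items()})
E
```

```text
[ 0.55974951 -0.04776227  0.11591526] [ 0.11471744  1.52082235 12.23918411]
{'plate_z': 0.0192, 'n': 12677.0, 'x': 0.5515, 'yaw': -0.5857, 'zc': 0.067, 'y': -0.0456, 'L': 0.1062, 'rms': 0.0013}
```

move_arm(
  hand=[60,60,60,60,60,60,60,60,60,60,60,60,60,60,60,60,60,60,60],
  dp=[
    [-0.004,0,0.0004],
    [-0.009,0.0001,0],
    [-0.009,0.0001,0],
    [-0.009,0.0001,0],
    [-0.009,0.0001,0],
    [-0.009,0.0001,0],
    [-0.009,0.0001,0],
    [-0.009,0.0001,0],
    [-0.009,0.0001,0],
    [-0.009,0.0001,0],
    [-0.009,0.0001,0],
    [-0.009,0.0001,0],
    [-0.009,0.0001,0],
    [-0.009,0.0001,0],
    [-0.009,0.0001,0],
    [-0.009,0.0001,0],
    [-0.009,0,0],
    [0,0,0],
    [0,0,0],
  ],
  roll=[0,0,0,0,0,0,0,0,0,0,0,0,0,0,0,0,0,0,0],
)

```text
time_s: 27.9
position: [0.5155, -0.0483, 0.1159]
ee_rot: [180.0, -0.1, -0.0]
force: [0.4, 0.4, 13.1]
opening: 0.06
gripper_force: 6.5
```

```bash
python3 - <<'E'
from h import *
s,c=wrist();print(s["position"],s["force"]);print({k:round(float(v),4) for k,v in fit(c).items()})
E
```

```text
[ 0.51545418 -0.04825131  0.11585093] [ 0.42812812  0.44107272 13.0607846 ]
{'plate_z': 0.0192, 'n': 17058.0, 'x': 0.5294, 'yaw': -0.5109, 'zc': 0.067, 'y': -0.046, 'L': 0.1064, 'rms': 0.001}
```

move_arm(
  hand=[60,60,60,60,60,60,60,60,60,60],
  dp=[
    [-0.005,0,0],
    [-0.004,0,0],
    [0,0,0],
    [0,0,0],
    [0,0,-0.002],
    [0,0,-0.002],
    [0,0,-0.005],
    [0,0,0],
    [0,0,0],
    [0,0,0],
  ],
  roll=[0,0,0,0,0,0,0,0,0,0],
)

```text
time_s: 28.95
position: [0.5115, -0.0482, 0.1173]
ee_rot: [-180.0, 0.0, -0.0]
force: [0.0, -0.4, 0.2]
opening: 0.06
gripper_force: 0.0
```

```bash
python3 - <<'E'
from h import *
s,c=wrist();print(s["position"],s["force"]);print({k:round(float(v),4) for k,v in fit(c).items()})
s,c=wrist();print({k:round(float(v),4) for k,v in fit(c).items()})
E
```

```text
[ 0.51153308 -0.04817917  0.1173238 ] [ 0.04514763 -0.41161346  0.20378175]
{'plate_z': 0.0192, 'n': 16438.0, 'x': 0.5223, 'yaw': -0.5518, 'zc': 0.067, 'y': -0.046, 'L': 0.1064, 'rms': 0.001}
{'plate_z': 0.0192, 'n': 16451.0, 'x': 0.5223, 'yaw': -0.5701, 'zc': 0.067, 'y': -0.046, 'L': 0.1065, 'rms': 0.001}
```

move_arm(
  hand=[60,60,60,60,60,60,60,60,60,60,60,60,60,60,60],
  dp=[
    [0,0,-0.004],
    [0.026,0,0],
    [0.025,0,0],
    [0.025,0,0],
    [0,0,0],
    [0,0,0.003],
    [0,0,0.003],
    [0,0,0.001],
    [0,0,0.001],
    [0,0,0.001],
    [0,0,0.001],
    [0,0,0.001],
    [0,0,0.0015],
    [0,0,0],
    [0,0,0],
  ],
  roll=[0,0,0,0,0,0,0,0,0,0,0,0,0,0,0],
)

```text
time_s: 30.55
position: [0.5356, -0.0482, 0.1159]
ee_rot: [180.0, -0.1, -0.0]
force: [0.7, 0.7, 11.5]
opening: 0.0601
gripper_force: 5.8
```

```bash
python3 - <<'E'
from h import *
s,c=wrist();print(s["position"],s["force"]);print({k:round(float(v),4) for k,v in fit(c).items()})
E
```

```text
[ 0.53555322 -0.04821017  0.11588443] [ 0.74706392  0.71252012 11.47132681]
{'plate_z': 0.0192, 'n': 11655.0, 'x': 0.5228, 'yaw': -0.5744, 'zc': 0.067, 'y': -0.0458, 'L': 0.1062, 'rms': 0.0015}
```

Next stroke: 48 mm of tool, which moves the roller 24 mm to about 0.499.

move_arm(
  hand=[60,60,60,60,60,60,60,60,60,60,60,60,60,60,60,60,60,60,60,60],
  dp=[
    [-0.005,0,0],
    [-0.01,0.0001,0],
    [-0.01,0.0001,0],
    [-0.01,0.0001,0],
    [-0.01,0.0001,0],
    [-0.01,0.0001,0],
    [-0.01,0.0001,0],
    [-0.01,0.0001,0],
    [-0.01,0.0001,0],
    [-0.01,0.0001,0],
    [-0.01,0.0001,0],
    [-0.01,0.0001,0],
    [-0.01,0.0001,0],
    [-0.01,0.0001,0],
    [-0.01,0.0001,0],
    [-0.01,0.0001,0],
    [-0.005,0,0],
    [0,0,0],
    [0,0,0],
    [0,0,0],
  ],
  roll=[0,0,0,0,0,0,0,0,0,0,0,0,0,0,0,0,0,0,0,0],
)

```text
time_s: 32.6
position: [0.4876, -0.0487, 0.1159]
ee_rot: [180.0, -0.1, -0.0]
force: [0.5, 0.1, 12.0]
opening: 0.0596
gripper_force: 5.9
```

move_arm(
  hand=[60,60,60,60,60,60],
  dp=[
    [0,0,-0.002],
    [0,0,-0.003],
    [0,0,-0.01],
    [0.04,0,-0.03],
    [0.04,0,-0.03],
    [0,0,0],
  ],
  roll=[0,0,0,0,0,0],
)

```text
time_s: 33.2
position: [0.5135, -0.0488, 0.1393]
ee_rot: [180.0, -0.2, -0.0]
force: [-0.5, 0.4, -1.0]
opening: 0.0605
gripper_force: 0.0
```

```bash
python3 - <<'E'
from h import *
s,c=wrist();print(s["position"],s["force"]);f=fit(c);print({k:round(float(v),4) for k,v in f.items()})
z=f["plate_z"]
cv2.imwrite("pics/w3.png",c["color"])
a=vision.camera("scene");b=vision.camera("side")
q=lambda i,u0,v0:cv2.resize(i["color"][v0:v0+100,u0:u0+130],(520,400),interpolation=cv2.INTER_CUBIC)
cv2.imwrite("pics/w4.png",np.hstack([cv2.resize(q(a,190,150),(400,308)),cv2.resize(q(b,210,180),(400,308))]))
E
```

```text
[ 0.51345358 -0.04884872  0.13927788] [-0.47413856  0.38171744 -1.00872904]
{'plate_z': 0.0192, 'n': 10875.0, 'x': 0.4985, 'yaw': -0.5864, 'zc': 0.0669, 'y': -0.0461, 'L': 0.1057, 'rms': 0.0006}
```

View pics/w3.png

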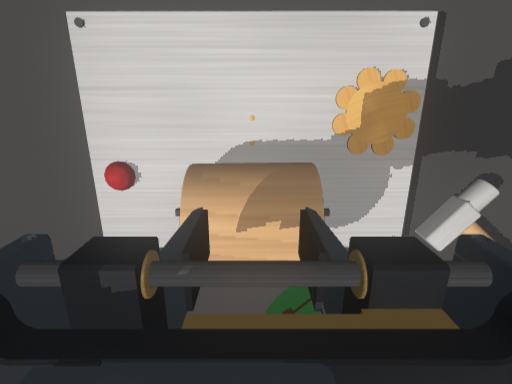

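View pics/w4.png

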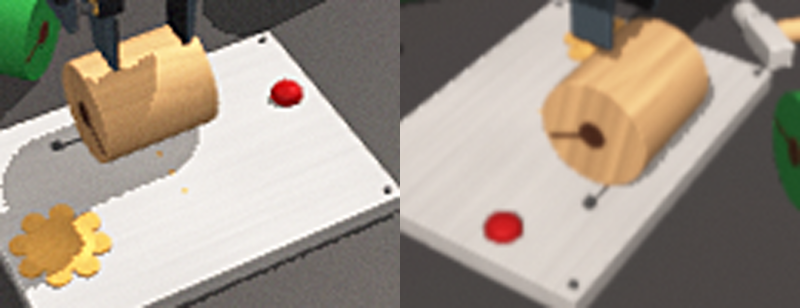

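The wrist picture shows the roller at (182–322, 163–260), the mark blocks at (179,212) and (326,212), and two studs as tiny caps at (252,118) and (252,143). The scene and side crops show the same: studs nearly flush and the roller still short of the mark. Next I measure the block positions and the cap sizes.

```bash
python3 - <<'E'
from h import *
s,c=wrist();f=fit(c);z=f["plate_z"];print(f["x"])
g=c["color"].max(2)
for u0 in (172,321):
    roi=g[200:226,u0:u0+14]; ys,xs=np.where(roi<90); print("block",len(xs),xs.min()+u0,xs.max()+u0,ys.min()+200,ys.max()+200)
    for v in (ys.min()+199.5,ys.max()+200.5): print(onz(c,xs.mean()+u0,v,z).round(4),onz(c,xs.mean()+u0,v,z+.006).round(4))
hsv=cv2.cvtColor(c["color"],cv2.COLOR_BGR2HSV)
m=((hsv[...,0]>8)&(hsv[...,0]<32)&(hsv[...,1]>60)).astype(np.uint8)
k,l,st,cen=cv2.connectedComponentsWithStats(m)
for j in range(1,k):
    if 3<st[j,4]<200 and 90<cen[j][1]<170: print("stud",cen[j],st[j],onz(c,*cen[j],z).round(4))
row=[next(v for v in range(0,60) if g[v,u]>130) for u in (150,250,350)];print("back",row,[onz(c,u,v-.5,z).round(4) for u,v in zip((150,250,350),row)])
E
```

```text
0.49849088086623683
block 18 176 185 206 225
[0.4868 0.0305 0.0192] [0.489  0.0289 0.0252]
[0.4631 0.0323 0.0192] [0.4658 0.0306 0.0252]
block 63 321 330 206 225
[ 0.4867 -0.1262  0.0192] [ 0.4889 -0.1245  0.0252]
[ 0.463  -0.1279  0.0192] [ 0.4657 -0.1262  0.0252]
stud [252. 114.] [250 112   5   5  25] [ 0.5834 -0.046   0.0192]
stud [252.04347826 139.39130435] [250 137   5   6  23] [ 0.5584 -0.046   0.0192]
back [5, 5, 5] [array([0.6784, 0.0452, 0.0192]), array([ 0.6783, -0.0444,  0.0192]), array([ 0.6783, -0.134 ,  0.0192])]
```

move_arm(
  hand=[60,60,60,60,60,60,60,60,60,60,60,60,60,60],
  dp=[
    [-0.023,0,0.03],
    [0,0,0.025],
    [0,0,0.007],
    [0,0,0],
    [0,0,0.003],
    [0,0,0.003],
    [0,0,0.001],
    [0,0,0.001],
    [0,0,0.001],
    [0,0,0.001],
    [0,0,0.001],
    [0,0,0.001],
    [0,0,0],
    [0,0,0],
  ],
  roll=[0,0,0,0,0,0,0,0,0,0,0,0,0,0],
)

```text
time_s: 34.8
position: [0.5044, -0.0487, 0.1159]
ee_rot: [180.0, -0.1, -0.0]
force: [-0.3, 1.9, 8.7]
opening: 0.0602
gripper_force: 4.5
```

```bash
python3 - <<'E'
from h import *
s,c=wrist();print(s["position"],s["force"]);print({k:round(float(v),4) for k,v in fit(c).items()})
E
```

```text
[ 0.50444181 -0.04865678  0.11592147] [-0.34036356  1.94626824  8.68251714]
{'plate_z': 0.0192, 'n': 13262.0, 'x': 0.4988, 'yaw': -0.552, 'zc': 0.067, 'y': -0.0462, 'L': 0.1064, 'rms': 0.0012}
```

move_arm(
  hand=[60,60,60,60,60,60,60,60,60,60,60,60,60,60,60,60],
  dp=[
    [0,0,0.001],
    [-0.004,0.0001,0],
    [-0.009,0.0001,0],
    [-0.009,0.0001,0],
    [-0.009,0.0001,0],
    [-0.009,0.0001,0],
    [-0.009,0.0001,0],
    [-0.009,0.0001,0],
    [-0.009,0.0001,0],
    [-0.009,0.0001,0],
    [-0.009,0.0001,0],
    [-0.009,0.0001,0],
    [-0.006,0.0001,0],
    [-0.003,0,0],
    [0,0,0],
    [0,0,0],
  ],
  roll=[0,0,0,0,0,0,0,0,0,0,0,0,0,0,0,0],
)

```text
time_s: 36.45
position: [0.4738, -0.049, 0.1158]
ee_rot: [180.0, -0.1, -0.0]
force: [-0.2, 2.2, 12.9]
opening: 0.0598
gripper_force: 6.1
```

```bash
python3 - <<'E'
from h import *
s,c=wrist();print(s["position"],s["force"]);print({k:round(float(v),4) for k,v in fit(c).items()})
E
```

```text
[ 0.47383572 -0.04898837  0.11584583] [-0.24467513  2.15687255 12.88630896]
{'plate_z': 0.0192, 'n': 16536.0, 'x': 0.4836, 'yaw': -0.5624, 'zc': 0.0669, 'y': -0.0464, 'L': 0.1064, 'rms': 0.001}
```

On target (0.4836 against 0.4834). I lift gently, back away in +x and look.

move_arm(
  hand=[60,60,60,60,60,60,60,60,60,60,60,60],
  dp=[
    [0,0,-0.001],
    [0,0,-0.001],
    [0,0,-0.001],
    [0,0,-0.002],
    [0,0,-0.005],
    [0,0,-0.03],
    [0,0,-0.1],
    [0,0,-0.1],
    [0,0,0],
    [0,0,0],
    [0,0,0],
    [0,0,0],
  ],
  roll=[0,0,0,0,0,0,0,0,0,0,0,0],
)

```text
time_s: 37.7
position: [0.472, -0.0489, 0.186]
ee_rot: [-180.0, 0.1, -0.0]
force: [0.4, -0.1, 1.0]
opening: 0.0599
gripper_force: 0.0
```

```bash
python3 - <<'E'
from h import *
for _ in range(2):
    s,c=wrist();f=fit(c);print(s["position"],{k:round(float(v),4) for k,v in f.items()})
z=f["plate_z"];hsv=cv2.cvtColor(c["color"],cv2.COLOR_BGR2HSV)
m=((hsv[...,0]>8)&(hsv[...,0]<32)&(hsv[...,1]>60)).astype(np.uint8)
k,l,st,cen=cv2.connectedComponentsWithStats(m)
for j in range(1,k):
    X=onz(c,*cen[j],z)
    if st[j,4]>3 and abs(X[1]+.046)<.015 and X[0]>.51: print("stud",cen[j],st[j],X.round(4))
print({k:round(float(v),4) for k,v in fit(vision.camera("scene")).items()})
cv2.imwrite("pics/w5.png",c["color"])
E
```

```text
[ 0.47201788 -0.04888653  0.18600095] {'plate_z': 0.0192, 'n': 10517.0, 'x': 0.4832, 'yaw': -0.5727, 'zc': 0.0669, 'y': -0.0464, 'L': 0.1066, 'rms': 0.0006}
[ 0.47210534 -0.04889161  0.18605407] {'plate_z': 0.0192, 'n': 10512.0, 'x': 0.4832, 'yaw': -0.5744, 'zc': 0.0669, 'y': -0.0465, 'L': 0.1067, 'rms': 0.0006}
stud [252.  77.] [250  75   5   5  21] [ 0.5834 -0.0461  0.0192]
stud [252.         100.35294118] [250  98   5   5  17] [ 0.5585 -0.046   0.0192]
stud [252.11111111 122.72222222] [250 121   5   5  18] [ 0.5334 -0.0461  0.0192]
{'plate_z': 0.0205, 'n': 1262.0, 'x': 0.4803, 'yaw': -0.5101, 'zc': 0.0679, 'y': -0.0489, 'L': 0.1087, 'rms': 0.0062}
```

View pics/w5.png

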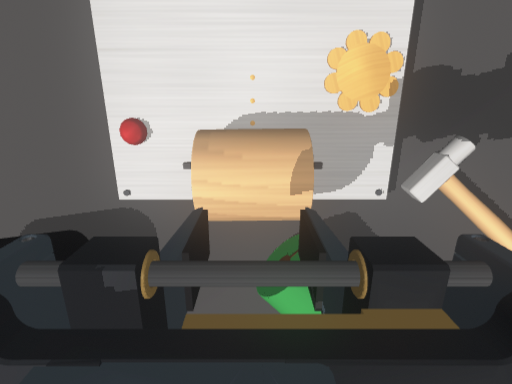

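The picture shows the roller (193–313, 128–220) between the mark blocks at (186,165) and (318,165). The three studs at (252,77), (252,100) and (252,123) are equally small caps, and the bystanders look undisturbed. I'm handing the job in.

```bash
python3 -c "
from station import r
print(r.close_job())"
```

```text
the job is handed in; nothing more can be done
None
```

I handed the job in at about 38 s: the roller drove all three studs down in turn and rests on the mark, about 0.2 mm off by the wrist camera and about 0.6° from square; readings between strokes never passed about 15 N, and the verdict was not shown.

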